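# Bring up the stall counter's power, switch by switch

## Task

Bring up the power on the stall counter for the evening with light fingertip presses on the rockers of the switched power strip: first the large main rocker, then the rocker of the outlet that holds the round dome lamp, then the rocker of the outlet that holds the battery charger. Each outlet's rocker lies right in front of it, on the robot's side; press its raised half, the half nearer the robot, gently down until it lies flat. Leave the rockers of the two capped outlets off, and do not pull out, shift or knock any plug, cap or other thing on the counter.

Things in the scene. Friction and masses are not known exactly. Their poses are not given: they have to be found in the camera images.
- strip: white switched power strip screwed to the counter, 104 mm wide (x), 400 long (y), 40 high. Origin: under its middle, on the counter; x across it, away from the robot, y along it to the main switch. Outlets at x = 22, y = 48, -20, -88, -156 mm; each one's rocker hinged at x = -26 mm, same y; main rocker at x = -26, y = 128 mm. Ears and conduit add 48 mm at +y, ears 23 mm at -y
- main (a joint): black main rocker, rad: 0 off, 0.36 fully on; stays put. Two flat halves in a shallow V, 38 mm long across the strip, 32 wide; hinge along strip y at z = 40 mm. Off: robot-side half up, end 11 mm above the housing; on: level, 4 mm above it, other half up. Needs 2 N near the raised end; fully down, its rubber seal yields 1 mm per 5 N. A tip reaching past the hinge is held up by the other half
- rocker1 (a joint): rocker of outlet 1 (the outlet next to the main rocker), rad: 0 off, 0.36 fully on; stays where it is left. Black, 30 mm long (across the strip), 22 mm wide, built as the main rocker; off: robot-side end 9 mm above the housing; on: robot-side half level, 4 mm above it. Needs 2 N near the raised end; fully down, its seal yields 1 mm per 5 N
- rocker2 (a joint): the same for outlet 2, 68 mm farther from the main rocker
- rocker3 (a joint): the same for outlet 3, another 68 mm farther
- rocker4 (a joint): the same for outlet 4, the last, at the far end from the main rocker
- main_on (a point): point on the surface of the main rocker's robot-side half, on its middle line, 14 mm from the hinge; moves with the rocker. All rockers: press lightly, under 20 N
- rocker1_on (a point): point on the surface of rocker 1's robot-side half, on its middle line, 11 mm from the hinge; moves with the rocker
- rocker2_on (a point): the same on rocker 2
- rocker3_on (a point): the same on rocker 3
- rocker4_on (a point): the same on rocker 4
- outlet1 (a point): centre of outlet 1, a round recess 40 mm across and 12 mm deep, at the level of the housing's top (40 mm above the counter)
- outlet2 (a point): the same of outlet 2
- outlet3 (a point): the same of outlet 3
- outlet4 (a point): the same of outlet 4
- lamp_c (a point): round plug-in lamp, 42 mm across, grey base, with a white domed top 37 mm above the strip's housing; loose in one of the four outlets (any). Point: on its axis, 19 mm above the housing
- charger_c (a point): plug-in battery charger, a black block 42 mm (across the strip) by 58 mm (along it) with two AA cells lying on top, in all 30 mm above the housing; loose in one of the four outlets (any). Point: on its axis, 12 mm above the housing
- cap_a_c (a point): flat grey blanking cap, 42 mm across, 4 mm thick with a small grip rib, loose in one of the four outlets (any). Point: on its axis, 2 mm above the housing
- cap_b_c (a point): second blanking cap, the same as cap_a
- tray: loose wooden divided tray of plaques, slips and bells, 130 x 360 x 35 mm, beyond the strip; origin under its centre; to be left alone
- jar: loose white ceramic jar, 108 mm across, 188 mm high, at one end of the strip; origin under its centre; to be left alone
- offering_box: loose wooden offering box with a slatted top, 130 x 170 x 107 mm, at one end of the strip; origin under its centre; to be left alone
- coin_dish: loose dark wooden change dish, 100 x 140 x 16 mm, between robot and strip; origin under its centre; to be left alone
Things that resemble listed ones, but are neither listed nor needed, are in the scene too. Leave any blue, green or orange look-alike of the part that bears cap_b_c alone.

How it is judged:
On the way, in this order (a step that is already met when the one before it is completed fails the run):
1. the main rocker is on, with all four outlet rockers still off (value of joint main above 0.28 rad and value of joint each of rocker1, rocker2, rocker3, rocker4 below 0.08 rad), for 0.1 s.
2. the rocker of the lamp's outlet is on (value of joint main above 0.28 rad and ((horizontal distance between lamp_c and outlet1 below 0.02 m and value of joint rocker1 above 0.28 rad) or (horizontal distance between lamp_c and outlet2 below 0.02 m and value of joint rocker2 above 0.28 rad) or (horizontal distance between lamp_c and outlet3 below 0.02 m and value of joint rocker3 above 0.28 rad) or (horizontal distance between lamp_c and outlet4 below 0.02 m and value of joint rocker4 above 0.28 rad))), for 0.1 s.
3. the rocker of the charger's outlet is on (all of step 2 and ((horizontal distance between charger_c and outlet1 below 0.02 m and value of joint rocker1 above 0.28 rad) or (horizontal distance between charger_c and outlet2 below 0.02 m and value of joint rocker2 above 0.28 rad) or (horizontal distance between charger_c and outlet3 below 0.02 m and value of joint rocker3 above 0.28 rad) or (horizontal distance between charger_c and outlet4 below 0.02 m and value of joint rocker4 above 0.28 rad))), for 0.1 s.
At the end, for the whole second after the job is handed in: The main rocker and the rockers of the lamp's and the charger's outlets are on (past 0.28 of 0.36 rad), those of the two capped outlets are off (below 0.08 rad); lamp, charger and caps are still in their outlets within 8 mm of where they were, and tray, jar, offering box and coin dish within 15 mm (all of step 3 and ((horizontal distance between cap_a_c and outlet1 below 0.02 m and value of joint rocker1 below 0.08 rad) or (horizontal distance between cap_a_c and outlet2 below 0.02 m and value of joint rocker2 below 0.08 rad) or (horizontal distance between cap_a_c and outlet3 below 0.02 m and value of joint rocker3 below 0.08 rad) or (horizontal distance between cap_a_c and outlet4 below 0.02 m and value of joint rocker4 below 0.08 rad)) and ((horizontal distance between cap_b_c and outlet1 below 0.02 m and value of joint rocker1 below 0.08 rad) or (horizontal distance between cap_b_c and outlet2 below 0.02 m and value of joint rocker2 below 0.08 rad) or (horizontal distance between cap_b_c and outlet3 below 0.02 m and value of joint rocker3 below 0.08 rad) or (horizontal distance between cap_b_c and outlet4 below 0.02 m and value of joint rocker4 below 0.08 rad)) and not (distance of lamp_c from where it was at the start of the episode above 0.008 m) and not (distance of charger_c from where it was at the start of the episode above 0.008 m) and not (distance of cap_a_c from where it was at the start of the episode above 0.008 m) and not (distance of cap_b_c from where it was at the start of the episode above 0.008 m) and not (distance of tray from where it was at the start of the episode above 0.015 m) and not (distance of jar from where it was at the start of the episode above 0.015 m) and not (distance of offering_box from where it was at the start of the episode above 0.015 m) and not (distance of coin_dish from where it was at the start of the episode above 0.015 m)); the robot touches nothing.
It fails at once if an outlet is switched on while the main rocker is off (value of joint main below 0.18 rad and value of joint any of rocker1, rocker2, rocker3, rocker4 above 0.18 rad).
It fails at once if the charger's outlet is switched on while the lamp's is off (((horizontal distance between charger_c and outlet1 below 0.02 m and value of joint rocker1 above 0.18 rad) or (horizontal distance between charger_c and outlet2 below 0.02 m and value of joint rocker2 above 0.18 rad) or (horizontal distance between charger_c and outlet3 below 0.02 m and value of joint rocker3 above 0.18 rad) or (horizontal distance between charger_c and outlet4 below 0.02 m and value of joint rocker4 above 0.18 rad)) and ((horizontal distance between lamp_c and outlet1 below 0.02 m and value of joint rocker1 below 0.18 rad) or (horizontal distance between lamp_c and outlet2 below 0.02 m and value of joint rocker2 below 0.18 rad) or (horizontal distance between lamp_c and outlet3 below 0.02 m and value of joint rocker3 below 0.18 rad) or (horizontal distance between lamp_c and outlet4 below 0.02 m and value of joint rocker4 below 0.18 rad))).
It fails at once if the rocker of a capped outlet is switched on (((horizontal distance between cap_a_c and outlet1 below 0.02 m and value of joint rocker1 above 0.18 rad) or (horizontal distance between cap_a_c and outlet2 below 0.02 m and value of joint rocker2 above 0.18 rad) or (horizontal distance between cap_a_c and outlet3 below 0.02 m and value of joint rocker3 above 0.18 rad) or (horizontal distance between cap_a_c and outlet4 below 0.02 m and value of joint rocker4 above 0.18 rad)) or ((horizontal distance between cap_b_c and outlet1 below 0.02 m and value of joint rocker1 above 0.18 rad) or (horizontal distance between cap_b_c and outlet2 below 0.02 m and value of joint rocker2 above 0.18 rad) or (horizontal distance between cap_b_c and outlet3 below 0.02 m and value of joint rocker3 above 0.18 rad) or (horizontal distance between cap_b_c and outlet4 below 0.02 m and value of joint rocker4 above 0.18 rad))).
It fails at once if a plug or cap is lifted or shifted by more than 8 mm, or the tray, jar, offering box or coin dish by more than 15 mm (distance of any of lamp_c, charger_c, cap_a_c, cap_b_c from where it was at the start of the episode above 0.008 m or distance of any of tray, jar, offering_box, coin_dish from where it was at the start of the episode above 0.015 m).
It fails at once if the strip is pressed hard (over 20 N) (contact force between any of the fingers, the arm and strip above 20 N).
It also fails if it takes over 42 s, if anything falls off the work surface, if the arm or the gripper's body presses on something with over 40 N, if the wrist force passes 120 N, or if a joint passes its speed limit or range.

## Robot

A 6-joint arm with a two-finger parallel gripper is mounted at the origin on the work surface. World frame = base frame: x ahead of the robot, y to its left, z up, the work surface at z = 0. Lengths are in m, angles in rad, forces in N, time in s.
With the tool pointing down it reaches from about 0.25 to 0.775 m from the base axis. Payload 4 kg.
Tool frame: the origin (TCP) lies at the very end of the fingers, on their centre line; the grasp point (between the pads) lies 19 mm behind it; z points along the fingers, y is the line along which they close (so a half turn about z gives the same grasp; the last joint's range is limited). The gripper opens to 85 mm and grips with 20 to 120 N. Pads are 22 mm wide; open, the fingers measure 114 mm over their backs; the gripper's body (76 mm by 85 mm) begins 54 mm behind the grasp point. The pads swing forward as they close: fully open they stand 13 mm farther back than shut.
Start: joints at [1.035, 0.087, 1.371, -0, 1.684, -0.103], TCP at [0.231, 0.499, 0.231] pointing down, gripper open.
Joint ranges: [-3.1, 3.1], [-0.76, 2.03], [0.27, 2.55], [-1.08, 4.22], [0.17, 2.65], [-2.57, 2.57]. Speed limits (rad/s): [2.79, 2.79, 3.14, 3.14, 3.14, 3.14].

## Interface

Orientations are given as a unit quaternion [x, y, z, w].
In Python, from cell import sensors, optics, finish_job gives the robot as it stands.
- The arm moves only by the tool play_rows, never from a script. Its argument "targets" is a list of rows, each a list of 3 entries, a list of its own where there are three numbers: the opening, from 0 (shut) to 1 (fully open), then the shift along the tool's x, y, z in mm, then the turn about the tool's z in rad. In form: [[hand, [tx, ty, tz], yaw], ...]. A call has 1 to 12 rows; each row shifts and turns the commanded pose from where the row before left it, along the tool's axes as they then stand; what a row does not reach is not made up. A row lasts 1/8 s, in which the tool goes at most 62.5 mm and 10.7 degrees, less where a joint would pass 70% of its speed; a pose out of reach is approached as far as the arm can. A call is refused whole if a number of a shift passes 62.5 or a number of a turn 0.188, either way. A call with a gripper value outside its range is refused whole. The fingers move at their own pace and stop on an object; "newtons" is the grip in N (left out, the last holds). Time passes only in rows, so rows that do not move let the fingers close. It gives the time, the measured TCP pose, the force, the opening and the grip force at its end, in the units of the state.
- sensors.observe(): the state, without advancing time (a new reading comes with each control period).
- optics.get_image(name): name is "side" or "top"; returns (picture, depth): 420x560x3 uint8, red, green, blue; 420x560 float32, m along the optical axis (not along the pixel's ray), 0 where there is no reading.
- optics.camera_params(name): a dict with "K" (3x3 intrinsics, pixels), "k1" (the pictures are not rectified: a ray, as slopes to the right and down, at radius r is drawn at 1 + k1 r^2 times it, then the intrinsics apply), "rvec" (rotation vector, rad) and "tvec" (3), from world to camera coordinates, as OpenCV has them. Camera axes: x right, y down, z forward; pixel columns grow to the right and rows downward; lengths in m; the calibration is good to about 2 mm. A picture is of the moment at which its call begins. camera_params takes no time and is no camera call.
- finish_job(): hands the job in; it is judged then, once.
The state is a dict: "time_s": time; "q": joint angles; "qvel": joint speeds; "joint_efforts": joint torques, N m; "position": TCP position; "tcp_rot": TCP orientation; "force": force on the tool from outside, world axes, zero at the start; "wrist_torque": the same for the moment, N m; "finger_gap": finger opening in m; "finger_force": force on a finger pad.
Only numpy, scipy, OpenCV 4.12 (cv2) and the standard library are available. Lean on these libraries where they do the work, as an engineer would, in place of code of your own. Each camera call takes 0.05 s, during which the arm holds its last target. There are 200 camera calls.

## Working session

There is one attempt and no reset: what is moved stays moved. The work goes in short steps, Python scripts to look and compute and a tool call to move; the robot and the scene stay as the last step left them, time stands still between calls to the robot, and variables do not carry over. Pictures are saved under pics/ and viewed, at most 10 in all, crops included, and the job is handed in when it is done.

Besides the shell and the picture viewer there is one more tool, called after ">>>" by a JSON object that holds its "name" and its "arguments". play_rows: Moves the arm, as the interface text tells. Its arguments: {"type":"object","properties":{"targets":{"type":"array","items":{"type":"array"}},"newtons":{"type":"number"}},"required":["targets"]}

```bash
mkdir -p pics
cat > h.py <<'E'
import numpy as np, cv2
from cell import sensors, optics, finish_job
def cam(n):
    p=optics.camera_params(n); K=np.array(p["K"],float); R=cv2.Rodrigues(np.array(p["rvec"],float))[0]; t=np.array(p["tvec"],float).ravel()
    return K,p["k1"],R,t
def rays(n,uv):
    K,k1,R,t=cam(n); uv=np.asarray(uv,float).reshape(-1,2)
    d=np.c_[(uv[:,0]-K[0,2])/K[0,0],(uv[:,1]-K[1,2])/K[1,1]]; s=d.copy()
    for _ in range(20): s=d/(1+k1*(s**2).sum(1,keepdims=True))
    return s,R,t
def plane(n,uv,z):
    s,R,t=rays(n,uv); D=np.c_[s,np.ones(len(s))]@R; C=-R.T@t
    return C+D*((z-C[2])/D[:,2])[:,None]
def deproj(n,uv,dep):
    s,R,t=rays(n,uv); return (np.c_[s,np.ones(len(s))]*np.asarray(dep).reshape(-1,1)-t)@R
def cloud(n,dep):
    v,u=np.mgrid[:420,:560]; return deproj(n,np.c_[u.ravel(),v.ravel()],dep.ravel()).reshape(420,560,3)
def proj(n,P):
    K,k1,R,t=cam(n); c=np.atleast_2d(P)@R.T+t; s=c[:,:2]/c[:,2:]; s=s*(1+k1*(s**2).sum(1,keepdims=True))
    return s*[K[0,0],K[1,1]]+K[:2,2]
E
python3 - <<'E'
from h import *
for n in("top","side"):
    im,d=optics.get_image(n); cv2.imwrite(f"pics/{n}0.png",cv2.cvtColor(im,cv2.COLOR_RGB2BGR)); np.savez(f"{n}0",im=im,d=d)
    K,k1,R,t=cam(n); print(n,K[0,0],k1,-R.T@t)
print(sensors.observe())
E
```

```text
top 442.027847731425 0.0040380429583362215 [0.36053443 0.0145702  1.08897691]
side 474.61625243848596 0.051630948061231835 [ 0.0663558  -0.6204969   0.96836116]
{'time_s': 0.1, 'q': array([ 1.03490265e+00,  8.79146476e-02,  1.37213375e+00, -1.36760207e-05,
        1.68363008e+00, -1.03111381e-01]), 'qvel': array([-8.03913616e-04, -1.33375280e-03, -1.40400169e-03, -9.04034012e-04,
       -6.86589576e-05, -4.15416048e-04]), 'joint_efforts': array([ 1.53160072e-03, -3.53014755e+01, -3.14219570e+01, -2.71272165e-04,
        7.91134575e-03, -2.96743323e-06]), 'position': array([0.23044426, 0.49888302, 0.23022232]), 'tcp_rot': array([ 2.14706969e-01,  9.76677956e-01, -9.92263308e-04, -3.21120248e-04]), 'force': array([-1.16358873, -0.94097422,  0.06539641]), 'wrist_torque': array([ 0.01739388,  0.01318728, -0.00149925]), 'finger_force': 0.0, 'finger_gap': 0.08518835988234232}
```

View pics/top0.png

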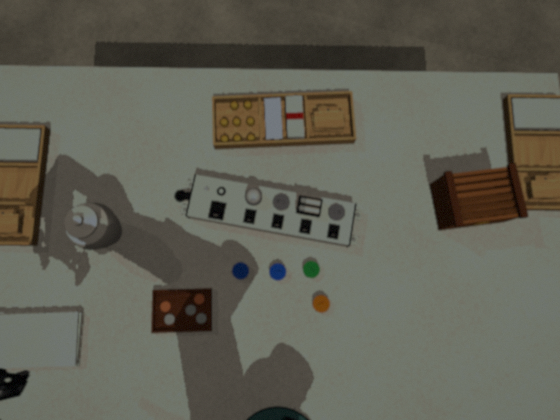

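View pics/side0.png

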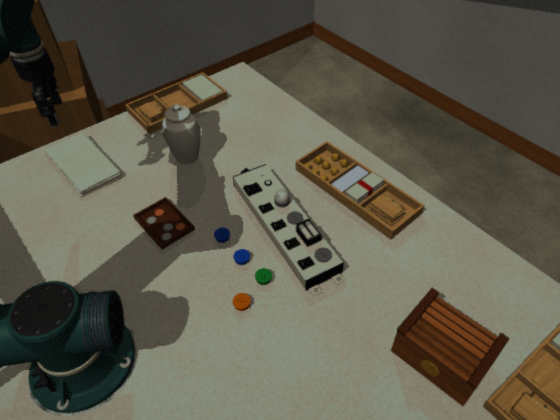

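The top view shows the strip with the main rocker at (217,210) and the outlet rockers at (250,216), (278,221), (305,227) and (333,231). The lamp (253,196) is in outlet 1, the charger (309,205) in outlet 3, and caps (282,201) and (336,211) in outlets 2 and 4. The side view agrees. The blue, green and orange discs on the counter are look-alikes. Next I measure the strip and confirm this in a crop.

Run:
```python
from h import *
D={n:np.load(n+"0.npz") for n in("top","side")}
pix={}
guess={"top":[(217,210),(250,216),(278,221),(305,227),(333,231)],"side":[(252,188),(267,209),(279,225),(291,243),(306,262)]}
for n in D:
    im=D[n]["im"]; m=(im.max(2)<45).astype(np.uint8)
    N,l,st,c=cv2.connectedComponentsWithStats(m)
    out=[]
    for g in guess[n]:
        k=min((k for k in range(1,N) if st[k,4]>25),key=lambda k:np.hypot(*(c[k]-g))); out.append(c[k]); print(n,g,c[k].round(1),st[k,2:])
    pix[n]=np.array(out)
def P(n):
    K,k1,R,t=cam(n); return np.c_[R,t]
a,_,_=rays("top",pix["top"]);b,_,_=rays("side",pix["side"])
X=cv2.triangulatePoints(P("top"),P("side"),a.T,b.T);X=(X[:3]/X[3]).T
print("tri",X.round(4))
for n in D: print(n,plane(n,pix[n],.044).round(4))
# housing top: white at height ~40mm by depth
for n in D:
    C=cloud(n,D[n]["d"]); im=D[n]["im"]
    uv=proj(n,X); 
    mid=C[np.round(pix[n][:,1]).astype(int),np.round(pix[n][:,0]).astype(int)]; print("depthpts",n,mid.round(4))
    m=(C[...,2]>.033)&(C[...,2]<.05)&(D[n]["d"]>0)&(np.hypot(C[...,0]-X[2,0],C[...,1]-X[2,1])<.26)
    m&=np.abs(C[...,0]-X[2,0])<.11
    N,l,st,c=cv2.connectedComponentsWithStats(m.astype(np.uint8)); k=1+st[1:,4].argmax()
    p=C[l==k]; r=cv2.minAreaRect((p[:,:2]*1000).astype(np.float32)); print(n,r,np.median(p[:,2]))
cr=[cv2.resize(D["top"]["im"][165:250,175:365],None,fx=4,fy=4,interpolation=3)]
cv2.imwrite("pics/crop.png",cv2.cvtColor(cv2.convertScaleAbs(cr[0],alpha=1.6),cv2.COLOR_RGB2BGR))
```

```text
top (217, 210) [216.7 209.9] [ 16  17 216]
top (250, 216) [249.3 215.9] [ 11  13 115]
top (278, 221) [277.2 220.9] [ 11  13 114]
top (305, 227) [305.1 225.9] [ 11  13 116]
top (333, 231) [333.  230.9] [ 11  13 116]
side (252, 188) [252.1 188.7] [ 18  13 138]
side (267, 209) [265.6 207.5] [14 10 86]
side (279, 225) [278.  224.7] [15 11 95]
side (291, 243) [291.4 243. ] [ 16  11 103]
side (306, 262) [305.4 262.6] [ 16  12 116]
tri [[ 0.5549  0.1488  0.0401]
 [ 0.541   0.0701  0.0407]
 [ 0.5294  0.0031  0.0405]
 [ 0.5179 -0.064   0.0406]
 [ 0.5063 -0.1309  0.0406]]
top [[ 0.5539  0.1484  0.044 ]
 [ 0.5402  0.07    0.044 ]
 [ 0.5287  0.0032  0.044 ]
 [ 0.5171 -0.0636  0.044 ]
 [ 0.5057 -0.1303  0.044 ]]
side [[ 0.5531  0.1455  0.044 ]
 [ 0.5395  0.0675  0.044 ]
 [ 0.5277  0.0007  0.044 ]
 [ 0.5166 -0.0662  0.044 ]
 [ 0.5048 -0.1327  0.044 ]]
depthpts top [[ 0.554   0.1479  0.0428]
 [ 0.5404  0.0709  0.0413]
 [ 0.5288  0.0036  0.0414]
 [ 0.5171 -0.0635  0.0429]
 [ 0.506  -0.1307  0.0408]]
top ((557.8677978515625, 18.906112670898438), (402.9857482910156, 105.38400268554688), 80.18809509277344) 0.039016351497906845
depthpts side [[ 5.527e-01  1.455e-01  4.320e-02]
 [ 5.423e-01  6.960e-02  4.220e-02]
 [ 5.273e-01  1.000e-04  4.370e-02]
 [ 5.166e-01 -6.470e-02  4.250e-02]
 [ 5.024e-01 -1.338e-01  4.590e-02]]
side ((558.698486328125, 17.810317993164062), (404.5818176269531, 107.11537170410156), 80.04148864746094) 0.03932616696109463
```

View pics/crop.png

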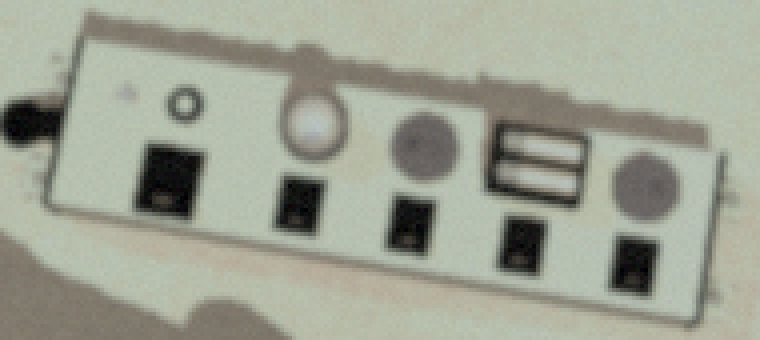

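The enlarged crop confirms it: lamp dome at crop (312,122) in outlet 1, grey caps at (425,147) and (647,187) in outlets 2 and 4, charger at (537,163) in outlet 3. The main rocker is at crop (170,182). I'll shut the hand, align the tool x with the strip's -x, and move over the main rocker at height.

>>> {"name": "play_rows", "arguments": {"targets": [[0,[0,0,0],-0.13],[0,[0,0,0],-0.13],[0,[-40,-32,0],0],[0,[-40,-32,0],0],[0,[-40,-32,0],0],[0,[-40,-32,0],0],[0,[-40,-32,0],0],[0,[-40,-32,0],0],[0,[-40,-32,0],0],[0,[-40,-32,0],0],[0,[-40,-32,0],0],[0,[0,0,0],0]], "newtons": 20}}

```text
time_s: 1.6
position: [0.5372, 0.1507, 0.2299]
tcp_rot: [0.089, 0.996, -0.001, -0.001]
force: [-0.1, 0.2, -0.6]
finger_gap: 0.0
finger_force: 0.0
```

>>> {"name": "play_rows", "arguments": {"targets": [[0,[0,0,40],0],[0,[0,0,50],0],[0,[0,0,40],0],[0,[0,1,20],0],[0,[0,0,10],0],[0,[0,0,0],0]]}}

```text
time_s: 2.35
position: [0.5354, 0.1551, 0.0709]
tcp_rot: [0.086, 0.996, -0.0, -0.001]
force: [0.3, -0.0, -0.2]
finger_gap: -0.0002
finger_force: 0.0
```

Run:
```python
from h import *
o=sensors.observe(); print(o["position"].round(4),o["force"].round(2))
im,d=optics.get_image("side"); p=proj("side",o["position"])[0]; print(p)
c=cv2.resize(cv2.convertScaleAbs(im[130:270,200:360],alpha=1.8),None,fx=4,fy=4,interpolation=3)
cv2.imwrite("pics/s1.png",cv2.cvtColor(c,cv2.COLOR_RGB2BGR))
```

```text
[0.5354 0.1551 0.0709] [ 0.3  -0.02 -0.16]
[243.92433601 182.76618493]
```

View pics/s1.png

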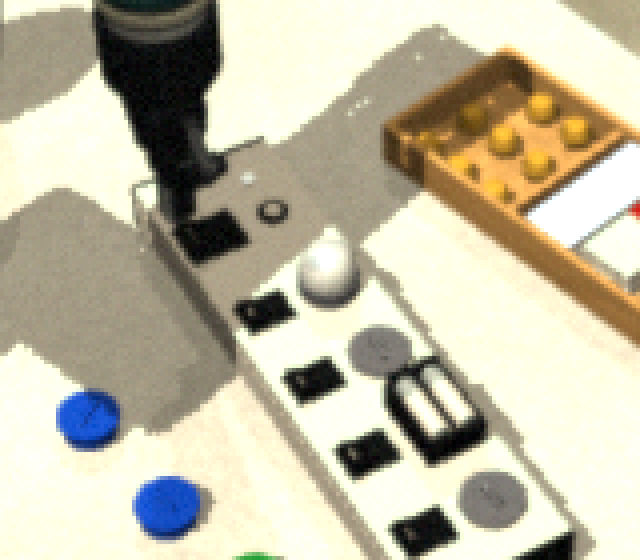

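The fingertip, at crop (178,215), hangs over the main rocker's robot-side half, and no contact is visible. I'll trim the position by 2 to 3 mm and press in small steps.

>>> {"name": "play_rows", "arguments": {"targets": [[0,[-2,-3,8],0],[0,[0,0,8],0],[0,[0,0,3],0],[0,[0,0,2],0],[0,[0,0,2],0],[0,[0,0,1],0],[0,[0,0,0],0]]}}

```text
time_s: 3.28
position: [0.5375, 0.1515, 0.0475]
tcp_rot: [0.086, 0.996, 0.0, 0.0]
force: [-1.6, -0.3, 2.0]
finger_gap: -0.0003
finger_force: 0.8
```

>>> {"name": "play_rows", "arguments": {"targets": [[0,[0,0,1],0],[0,[0,0,1],0],[0,[0,0,1],0],[0,[0,0,0],0]]}}

```text
time_s: 3.78
position: [0.5375, 0.1515, 0.0442]
tcp_rot: [0.086, 0.996, 0.0, 0.0]
force: [-1.1, 0.2, 0.8]
finger_gap: 0.0001
finger_force: 0.6
```

>>> {"name": "play_rows", "arguments": {"targets": [[0,[0,0,1],0],[0,[0,0,0],0]]}}

```text
time_s: 4.03
position: [0.5375, 0.1514, 0.0435]
tcp_rot: [0.086, 0.996, 0.0, 0.0]
force: [-1.6, 0.4, 2.7]
finger_gap: 0.0001
finger_force: 1.3
```

>>> {"name": "play_rows", "arguments": {"targets": [[0,[0,0,1],0],[0,[0,0,0],0],[0,[0,0,-10],0],[0,[0,0,-15],0],[0,[0,0,-15],0],[0,[0,0,0],0]]}}

```text
time_s: 4.78
position: [0.539, 0.1516, 0.0848]
tcp_rot: [0.086, 0.996, 0.001, 0.002]
force: [-0.2, 0.3, -0.9]
finger_gap: 0.0002
finger_force: 0.0
```

Run:
```python
from h import *
o=sensors.observe(); print(o["position"].round(4),o["force"].round(2))
im,d=optics.get_image("side")
c=cv2.resize(cv2.convertScaleAbs(im[150:280,220:350],alpha=1.8),None,fx=4.5,fy=4.5,interpolation=3)
cv2.imwrite("pics/s2.png",cv2.cvtColor(c,cv2.COLOR_RGB2BGR))
# per-rocker target points (16 mm robot-side of the hinge) and tool-frame shifts
th=np.deg2rad(80.1); ey=np.array([np.cos(th),np.sin(th)]); ex=np.array([ey[1],-ey[0]])
H=np.array([[.541,.0701],[.5294,.0031],[.5179,-.064]])
a=2*np.arctan2(o["tcp_rot"][1],o["tcp_rot"][0]); tx=np.array([np.cos(a),np.sin(a)]); ty=np.array([tx[1],-tx[0]])
for h in H:
    T=h-.016*ex; d=T-o["position"][:2]; print(T.round(4),"shift mm",(1000*d@tx).round(1),(1000*d@ty).round(1))
```

```text
[0.539  0.1516 0.0848] [-0.19  0.32 -0.91]
[0.5252 0.0729] shift mm 0.0 -80.0
[0.5136 0.0059] shift mm -0.0 -148.0
[ 0.5021 -0.0612] shift mm -0.3 -216.0
```

View pics/s2.png

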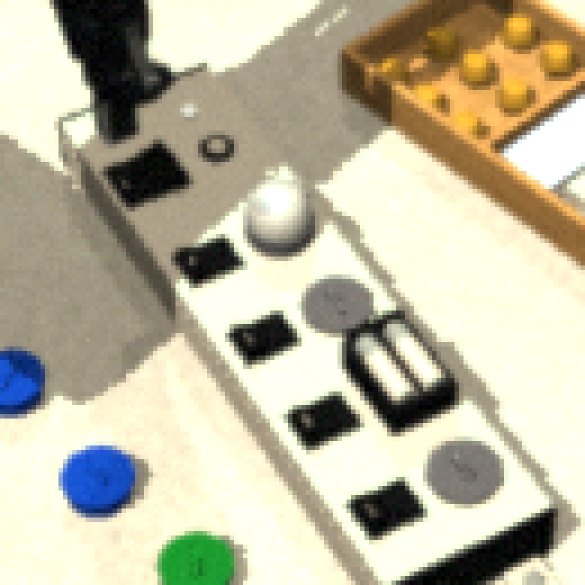

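The main rocker, at crop (148,178), now lies with its robot-side half level. I'll hover over rocker 1 and check the main rocker by depth.

>>> {"name": "play_rows", "arguments": {"targets": [[0,[0,-20,0],0],[0,[0,-40,0],0],[0,[0,-20,0],0],[0,[0,0,5],0],[0,[0,0,5],0],[0,[0,0,0],0]]}}

```text
time_s: 5.58
position: [0.5232, 0.0734, 0.0714]
tcp_rot: [0.086, 0.996, 0.0, -0.001]
force: [0.6, 0.5, -0.2]
finger_gap: -0.0001
finger_force: 0.0
```

```bash
cat > chk.py <<'E'
from h import *
o=sensors.observe(); print(o["position"].round(4),o["force"].round(2))
th=np.deg2rad(80.1); ey=np.array([np.cos(th),np.sin(th)]); ex=np.array([ey[1],-ey[0]])
H=np.array([[.5549,.1488],[.541,.0701],[.5294,.0031],[.5179,-.064],[.5063,-.1309]])
for n in("side","top"):
    cl=[cloud(n,optics.get_image(n)[1]) for _ in range(3)]
    for h,L in zip(H,(19,15,15,15,15)):
        r=[]
        for lo,hi in((-L+1,-L/2),(L/2,L-1)):
            z=[]
            for C in cl:
                q=C[...,:2]-h; s=q@ex*1000; w=q@ey*1000
                z+=list(C[...,2][(s>lo)&(s<hi)&(abs(w)<8)])
            r.append(round(1000*np.median(z),1) if z else None)
        print(n,"robot half, far half z mm",r)
E
python3 chk.py
```

```text
[0.5232 0.0734 0.0714] [ 0.58  0.47 -0.21]
side robot half, far half z mm [np.float64(42.0), None]
side robot half, far half z mm [np.float64(432.5), np.float64(43.5)]
side robot half, far half z mm [np.float64(387.2), np.float64(43.0)]
side robot half, far half z mm [np.float64(45.8), np.float64(42.4)]
side robot half, far half z mm [np.float64(47.2), np.float64(42.5)]
top robot half, far half z mm [np.float64(42.8), None]
top robot half, far half z mm [np.float64(434.1), np.float64(422.5)]
top robot half, far half z mm [np.float64(48.1), np.float64(41.9)]
top robot half, far half z mm [np.float64(46.1), np.float64(42.0)]
top robot half, far half z mm [np.float64(46.0), np.float64(42.3)]
```

Depth puts the main rocker's robot half at about 42.5 mm, while the rockers that are off read 46 to 48 mm, so main is on. I'll press rocker 1 (the lamp's).

>>> {"name": "play_rows", "arguments": {"targets": [[0,[-2,0,8],0],[0,[0,0,8],0],[0,[0,0,3],0],[0,[0,0,2],0],[0,[0,0,2],0],[0,[0,0,1],0],[0,[0,0,1],0],[0,[0,0,1],0],[0,[0,0,1],0],[0,[0,0,0],0]]}}

```text
time_s: 7.12
position: [0.5256, 0.0723, 0.0452]
tcp_rot: [0.086, 0.996, 0.0, -0.0]
force: [-1.9, 0.7, 2.9]
finger_gap: 0.0
finger_force: 1.0
```

>>> {"name": "play_rows", "arguments": {"targets": [[0,[0,0,1],0],[0,[0,0,1],0],[0,[0,0,0],0]]}}

```text
time_s: 7.5
position: [0.5256, 0.0723, 0.0435]
tcp_rot: [0.086, 0.996, 0.0, -0.0]
force: [-2.1, 0.3, 3.8]
finger_gap: 0.0001
finger_force: 1.8
```

>>> {"name": "play_rows", "arguments": {"targets": [[0,[0,0,1],0],[0,[0,0,0],0],[0,[0,0,-10],0],[0,[0,0,-15],0],[0,[0,0,-15],0],[0,[0,-30,0],0],[0,[0,-45,0],0],[0,[0,-45,0],0],[0,[0,-16,0],0],[0,[0,0,6],0],[0,[0,0,6],0],[0,[0,0,0],0]]}}

```text
time_s: 9.0
position: [0.5017, -0.0604, 0.0692]
tcp_rot: [0.085, 0.996, 0.0, -0.001]
force: [0.0, 0.7, 0.2]
finger_gap: 0.0002
finger_force: 0.0
```

```bash
python3 chk.py
```

```text
[ 0.5017 -0.0604  0.0692] [0.   0.73 0.2 ]
side robot half, far half z mm [np.float64(41.6), np.float64(47.4)]
side robot half, far half z mm [np.float64(42.4), np.float64(47.3)]
side robot half, far half z mm [np.float64(45.8), None]
side robot half, far half z mm [np.float64(430.5), np.float64(44.4)]
side robot half, far half z mm [np.float64(387.6), np.float64(387.5)]
top robot half, far half z mm [np.float64(42.5), np.float64(47.9)]
top robot half, far half z mm [np.float64(42.0), np.float64(46.1)]
top robot half, far half z mm [np.float64(46.4), np.float64(42.1)]
top robot half, far half z mm [np.float64(432.3), np.float64(421.9)]
top robot half, far half z mm [np.float64(50.7), np.float64(414.3)]
```

Main and rocker 1 are both on. The tip hovers over rocker 3 (the charger's), so I'll press it.

>>> {"name": "play_rows", "arguments": {"targets": [[0,[0,-1,8],0],[0,[0,0,7],0],[0,[0,0,3],0],[0,[0,0,2],0],[0,[0,0,1],0],[0,[0,0,1],0],[0,[0,0,1],0],[0,[0,0,1],0],[0,[0,0,1],0],[0,[0,0,0],0]]}}

```text
time_s: 10.55
position: [0.5021, -0.0627, 0.0452]
tcp_rot: [0.086, 0.996, 0.0, 0.0]
force: [-1.5, 0.2, 2.4]
finger_gap: 0.0002
finger_force: 1.0
```

>>> {"name": "play_rows", "arguments": {"targets": [[0,[0,0,1],0],[0,[0,0,1],0],[0,[0,0,1],0],[0,[0,0,0],0]]}}

```text
time_s: 11.05
position: [0.502, -0.0627, 0.0431]
tcp_rot: [0.086, 0.996, 0.0, -0.0]
force: [-4.4, 0.7, 6.8]
finger_gap: 0.0002
finger_force: 3.5
```

Seated at 6.8 N. I'll lift up, back off toward the robot and check.

>>> {"name": "play_rows", "arguments": {"targets": [[0,[0,0,-10],0],[0,[0,0,-20],0],[0,[0,0,-40],0],[0,[0,0,-50],0],[0,[0,0,-40],0],[0,[40,0,0],0],[0,[50,0,0],0],[0,[40,0,0],0],[0,[0,0,0],0]]}}

```text
time_s: 12.18
position: [0.3729, -0.04, 0.2028]
tcp_rot: [0.086, 0.996, -0.0, 0.001]
force: [1.0, 0.1, -0.5]
finger_gap: -0.0001
finger_force: 0.0
```

```bash
python3 chk.py
python3 - <<'E'
from h import *
im,d=optics.get_image("top")
c=cv2.resize(cv2.convertScaleAbs(im[80:250,170:370],alpha=1.6),None,fx=3.5,fy=3.5,interpolation=3)
cv2.imwrite("pics/t3.png",cv2.cvtColor(c,cv2.COLOR_RGB2BGR))
E
```

```text
[ 0.3729 -0.04    0.2028] [ 1.04  0.07 -0.52]
side robot half, far half z mm [np.float64(42.3), np.float64(47.3)]
side robot half, far half z mm [np.float64(42.3), np.float64(46.0)]
side robot half, far half z mm [np.float64(46.9), np.float64(43.3)]
side robot half, far half z mm [np.float64(42.9), np.float64(46.0)]
side robot half, far half z mm [np.float64(46.3), np.float64(43.1)]
top robot half, far half z mm [np.float64(42.1), np.float64(47.4)]
top robot half, far half z mm [np.float64(42.0), np.float64(46.2)]
top robot half, far half z mm [np.float64(46.6), np.float64(42.5)]
top robot half, far half z mm [np.float64(42.0), np.float64(46.8)]
top robot half, far half z mm [np.float64(45.9), np.float64(42.1)]
```

View pics/t3.png

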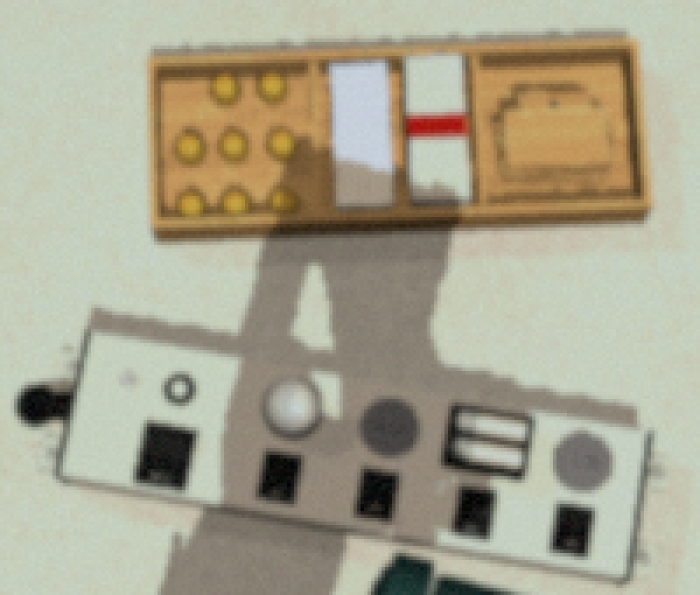

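In the last picture the lamp (293,405), caps (389,427) and (581,462) and charger (488,440) are all undisturbed. Depth shows main, rocker 1 and rocker 3 on, and rockers 2 and 4 off.

```bash
python3 -c "from cell import finish_job; print(finish_job())"
```

```text
the job is handed in; nothing more can be done
None
```

The job is handed in (no verdict came back): my depth check after the last press showed the main, lamp (rocker 1) and charger (rocker 3) rockers on, pressed in that order, the two capped outlets off, and the plugs and caps looked undisturbed.

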